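Hang the hook-backed bin on the bench cleat

TASK

Hang the small cherry bin that has the angled steel strip on its back on the black steel cleat of the low board: hook the strip over the cleat, let it drop fully home with the whole strip on the cleat, and let go. Leave the plain bin without a strip and the brass head joint where they lie.

Things in the scene. Friction and masses are not known exactly. Their poses are not given: they have to be found in the camera images.
- cleat_board: Fixed plywood board, 170 mm high. Origin on its front face at worktop, below cleat's middle; x into board, y along it, z up. Black steel cleat, y -75..75 mm, slippery: bar from the face to x=-36, z 65..115, on it a 6 mm lip leaning out 30 deg, inner face from x=-12 z=115 (groove floor) to x=-30 z=146. Scraper, file at y<-130. Bin home: same axes, origin at x=-66, y=0±30, z=83, leaning out 4 deg.
- hook_bin: Loose open cherry bin, 60 (x) by 110 (y) by 70 mm, 260 g. Origin centre of underside; z up, +x to its back. Wooden grip in the middle, 18 mm thick (y), 40 long (x), top at z=120: pinch along y from above. On its back a bright steel strip, 90 mm long, 6 thick, below a ledge (underside z=62), slopes down and back 30 deg from vertical: lowest edge x=59 z=28, rearmost x=64 z=31.
- plain_bin: Loose bin of the same wood, size and grip, but with a plain flat back and no strip (a bystander). Origin: centre of its underside, z up.
- head_joint: Loose brass whistle head joint lying on the worktop, tube 20 mm in diameter, about 145 mm long along its x axis (a bystander). Origin: on its underside, near mid-length.
Not all that is in view belongs to the job. Leave any blue, green or purple look-alike of the hook_bin alone.

How it is judged:
By the outcome, as a careful person would: the job done as asked, in the order asked, and still so for the second after the job is handed in, with the robot touching nothing.
It also fails if it takes over 42 s, if anything falls off the work surface, if the arm or the gripper's body presses on something with over 40 N, if the wrist force passes 120 N, or if a joint passes its speed limit or range.

ROBOT

A 6-joint arm with a two-finger parallel gripper is mounted at the origin on the work surface. World frame = base frame: x ahead of the robot, y to its left, z up, the work surface at z = 0. Lengths are in m, angles in degrees, forces in N, time in s.
With the tool pointing down it reaches from about 0.4 to 0.825 m from the base axis. Payload 7 kg.
Tool frame: the origin (TCP) lies at the very end of the fingers, on their centre line; the grasp point (between the pads) lies 19 mm behind it (ctrl.hold_point_z is the distance from the TCP to the grasp point, in m); z points along the fingers, x is the direction in which the jaws open and shut, and the axes are right-handed (so a half turn about z gives the same grasp; the last joint's range is limited). The gripper opens to 88 mm and grips with 3 to 60 N. Pads are 19 mm wide; open, the fingers measure 130 mm over their backs; the gripper's body (78 mm by 193 mm) begins 47 mm behind the grasp point.
Start: joints at [84.345, 20.546, 0.682, 0, -70.136, -16.507], TCP at [0.255, 0.625, 0.227] pointing down, gripper open.
Joint ranges: [-176.03, 176.03], [-82.01, 121.73], [-58.28, 71.71], [-173.87, 95.51], [-174.79, -0.11], [-173.66, 173.66]. Speed limits (degrees/s): [136.94, 136.94, 172.46, 180, 180, 180].

INTERFACE

Orientations are given as [roll, pitch, yaw] about the fixed x, y, z axes, in that order (R = Rz(yaw) Ry(pitch) Rx(roll)).
In Python, from plant import ctrl gives the robot as it stands.
- The arm moves only by the tool servo_tool, never from a script. Its argument "rows" is text: rows parted by semicolons, each of 6 numbers parted by spaces: the shift along the tool's x, y, z in cm, then the turn, a rotation vector about the tool's x, y, z in rad. In form: tx ty tz ax ay az; .... A call has 1 to 5 rows; each row shifts and turns the pose as measured when the row begins, along the tool's axes as they then stand; what a row does not reach is not made up. A row lasts 1/12 s, in which the tool goes at most 41.7 mm and 7.16 degrees, less where a joint would pass 70% of its speed; a pose out of reach is approached as far as the arm can. A call is refused whole if a number of a shift passes 4.17 or a number of a turn 0.125, either way. A call with a gripper value outside its range is refused whole. "grip" is the finger opening in cm, from 0 to 8.76, set as the call begins (left out, the last holds). The fingers move at their own pace and stop on an object; the grip force is fixed at half the most. Time passes only in rows, so rows that do not move let the fingers close. It gives the time, the measured TCP pose, the force and the opening at its end, in the units of the state.
- ctrl.get_obs(): the state, without advancing time (a new reading comes with each control period).
- ctrl.snapshot(name): name is "scene" or "top" or "wrist"; returns a dict with "frame" (400x640x3 uint8, red, green, blue), "K" (3x3 intrinsics, pixels), "eye" and "attitude" of the camera in the world. Camera axes: x right, y up, looking along -z (the intrinsics and any distortion apply to the point x, -y, -z); pixel columns grow to the right and rows downward; lengths in m; the calibration is good to about 2 mm. A picture is of the moment at which its call begins. There is no depth.
- ctrl.close_job(): hands the job in, once; it reports no verdict.
Trained networks look in a picture, given as the dict that the camera call returned (one of the last four; its "shot" number tells which), for a name from the list of things; names that differ only in an ending like _2 or _b are one class to them, and where a whole thing is asked for, a point or a joint stands for the part that bears it (a point fixed in the world has none). Each returns a list of dicts, best first, with "confidence" (0 to 1); they miss things now and then, are a little off and sometimes report something else, mostly with a low value. They report only what shows in the picture. A call takes as long as a camera call. They do not tell look-alikes from the thing itself.
- ctrl.spot_in(label, picture): "point" ([x, y, z] in m, in world coordinates, good to about 4 mm: the middle of the surface that is visible of it).
- ctrl.outline_of(label, picture): "pixels" (400x640 bool, what is visible of it).
- ctrl.place_of(label, picture): "point" ([x, y, z] in m, in world coordinates, good to about 4 mm: a listed point, or the origin of a listed thing).
The state is a dict: "clock": time; "joint_pos": joint angles; "qvel": joint speeds; "tau": joint torques, N m; "tool_pos": TCP position; "orientation": TCP orientation; "force": force on the tool from outside, world axes, zero at the start; "moment": the same for the moment, N m; "opening": finger opening in m.
Only numpy, scipy, OpenCV 4.12 (cv2) and the standard library are available. Lean on these libraries where they do the work, as an engineer would, in place of code of your own. Each camera call takes 0.05 s, during which the arm holds its last target.

## Working session

There is one attempt and no reset: what is moved stays moved. The work goes in short steps, Python scripts to look and compute and a tool call to move; the robot and the scene stay as the last step left them, time stands still between calls to the robot, and variables do not carry over. Pictures are saved under pics/ and viewed, and the job is handed in when it is done.

Besides the shell and the picture viewer there is one more tool, called after "Emit:" as name(argument=value, ...), one argument or row to a line, values as JSON. servo_tool: Moves the arm, as the interface text tells. Its arguments: {"type":"object","properties":{"rows":{"type":"string"},"grip":{"type":"number"}},"required":["rows"]}

```bash
ls; mkdir -p pics; python3 - <<'E'
from plant import ctrl
import cv2
print(ctrl.get_obs())
for n in ["scene","top","wrist"]:
    s=ctrl.snapshot(n); print(n,s["K"],s["eye"],s["attitude"],[k for k in s])
    cv2.imwrite(f"pics/{n}0.png",s["frame"][:,:,::-1])
    for l in ["cleat_board","hook_bin","plain_bin","head_joint"]:
        try:
            for d in ctrl.place_of(l,s): print(l,d)
        except Exception as e: print(l,e)
E
```

```text
pics
{'clock': 0.0, 'joint_pos': array([ 8.43468138e+01,  2.05890487e+01,  6.35795918e-01, -2.25403904e-02,
       -7.01368811e+01, -1.65070037e+01]), 'qvel': array([-0.01152279, -0.00159042,  0.06754387,  0.00478881, -0.02311548,
       -0.02033219]), 'tau': array([ 5.64721831e-04, -5.82716238e+01,  2.93055475e+01,  6.99728832e+00,
        6.95289214e-03, -1.73808612e-04]), 'tool_pos': array([0.25443328, 0.62468542, 0.22565738]), 'orientation': array([-1.79994704e+02, -9.24404172e-02, -1.12167870e+02]), 'force': array([-0.31672125,  0.13650263, -0.52837603]), 'moment': array([ 0.0197031 , -0.01856644,  0.03316245]), 'opening': 0.08740624410409989}
scene [[444.97365891   0.         319.09494485]
 [  0.         444.97365891 192.94149225]
 [  0.           0.           1.        ]] [1.06110053 0.06694536 0.84862543] [ 3.04112829e+01 -5.75416452e-02  1.01649532e+02] ['frame', 'K', 'eye', 'attitude', 'shot']
cleat_board {'point': [0.54, 0.2816, 0.0011], 'confidence': 0.87}
hook_bin {'point': [0.356, -0.196, 0.0017], 'confidence': 0.92}
hook_bin {'point': [0.5259, -0.2058, -0.003], 'confid
[... 558 characters left out ...]
5426, 0.2755, 0.004], 'confidence': 0.76}
hook_bin {'point': [0.5303, -0.2031, 0.0021], 'confidence': 0.89}
hook_bin {'point': [0.4308, -0.3554, -0.0009], 'confidence': 0.78}
hook_bin {'point': [0.3581, -0.1957, 0.0008], 'confidence': 0.7}
hook_bin {'point': [0.7985, -0.2021, 0.0007], 'confidence': 0.57}
plain_bin {'point': [0.4616, -0.0097, -0.0033], 'confidence': 0.74}
head_joint {'point': [0.672, -0.0559, -0.003], 'confidence': 0.84}
wrist [[297.44144653   0.         315.81562517]
 [  0.         297.44144653 200.37736822]
 [  0.           0.           1.        ]] [0.32115657 0.59774569 0.3855102 ] [-1.56366120e+01 -2.59792542e-02 -1.12189144e+02] ['frame', 'K', 'eye', 'attitude', 'shot']
```

View pics/scene0.png

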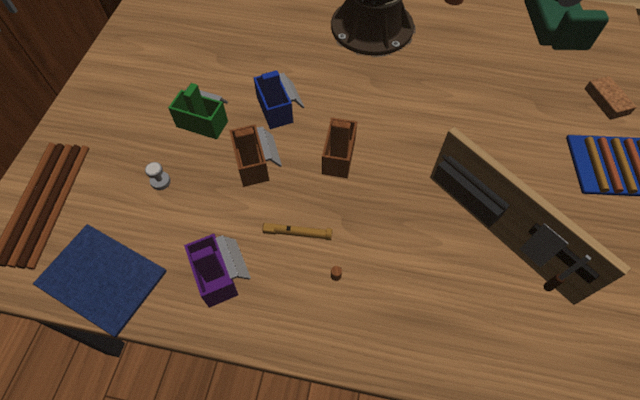

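View pics/top0.png

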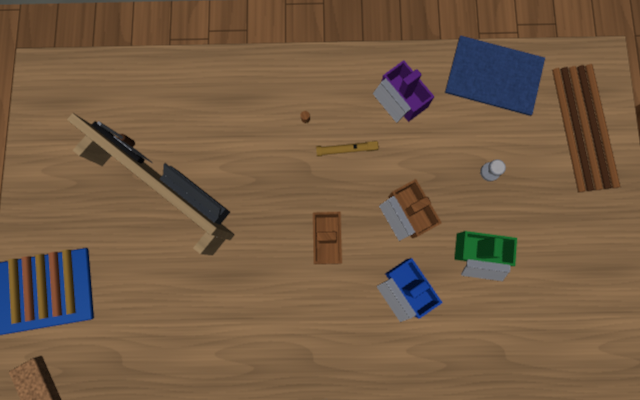

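```bash
cat > h.py <<'E'
import numpy as np, cv2
from scipy.spatial.transform import Rotation as R
def cam(s):
    Rc=R.from_euler('xyz',s["attitude"],degrees=True).as_matrix()
    return np.array(s["K"]),np.array(s["eye"]),Rc
def proj(s,P):
    K,e,Rc=cam(s); c=(np.atleast_2d(P)-e)@Rc; c=c*[1,-1,-1]
    u=c@K.T; return u[:,:2]/u[:,2:]
def ray(s,uv):
    K,e,Rc=cam(s); d=np.linalg.inv(K)@np.r_[uv,1]; d=d*[1,-1,-1]; return e,Rc@d
def onz(s,uv,z):
    e,d=ray(s,uv); return e+d*(z-e[2])/d[2]
def place(x,y,yaw,P,z=0,lean=0):
    M=R.from_euler('z',yaw,degrees=True)*R.from_euler('y',-lean,degrees=True)
    return M.apply(np.array(P,float)/1000)+[x,y,z]
def tri(s1,uv1,s2,uv2):
    e1,d1=ray(s1,uv1);e2,d2=ray(s2,uv2)
    d1/=np.linalg.norm(d1);d2/=np.linalg.norm(d2)
    t=np.linalg.lstsq(np.c_[d1,-d2],e2-e1,rcond=None)[0]
    a=e1+t[0]*d1;b=e2+t[1]*d2
    return (a+b)/2,np.linalg.norm(a-b)
E
python3 - <<'E'
from h import *
from plant import ctrl
import pickle
S={n:ctrl.snapshot(n) for n in ["scene","top"]}
pickle.dump(S,open("S0.pkl","wb"))
def crop(n,x0,y0,w,h,k):
    return cv2.resize(S[n]["frame"][y0:y0+h,x0:x0+w,::-1],None,fx=k,fy=k,interpolation=cv2.INTER_CUBIC)
cv2.imwrite("pics/c1.png",np.hstack([crop("scene",220,115,80,80,5),crop("top",370,170,80,80,5)]))
cv2.imwrite("pics/c2.png",crop("scene",420,120,210,190,3))
cv2.imwrite("pics/c3.png",crop("top",60,105,190,150,4))
print(ctrl.get_obs()["clock"])
E
```

```text
0.85
```

View pics/c1.png

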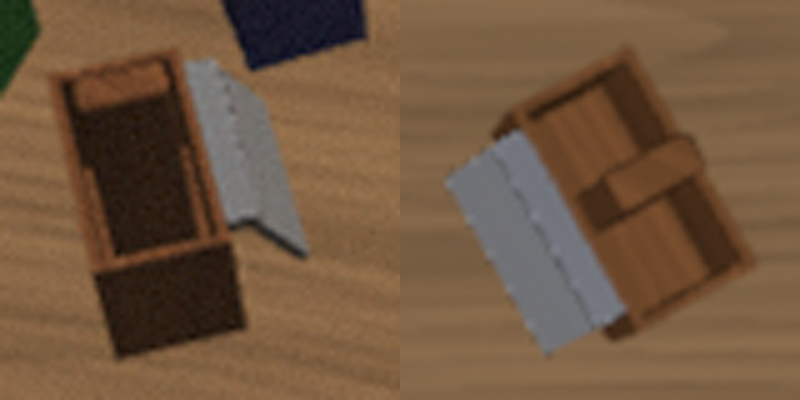

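View pics/c2.png

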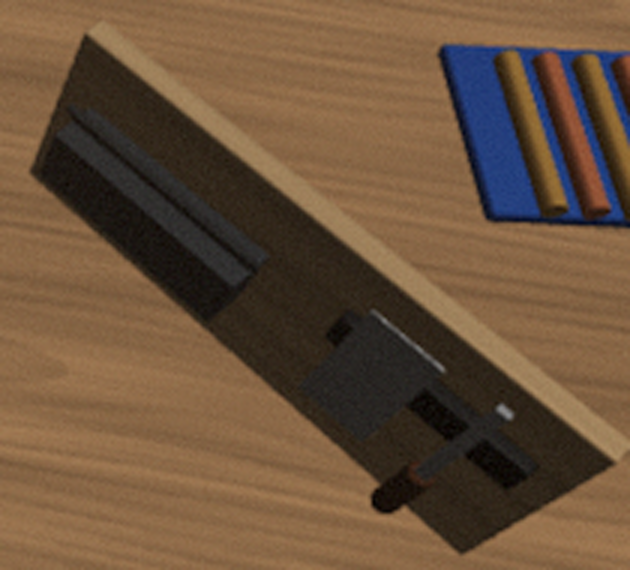

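View pics/c3.png

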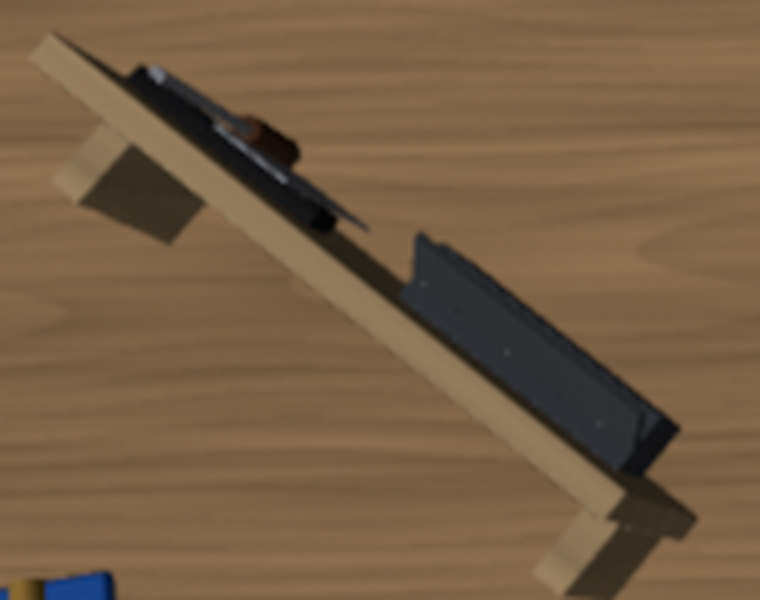

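View pics/wrist0.png

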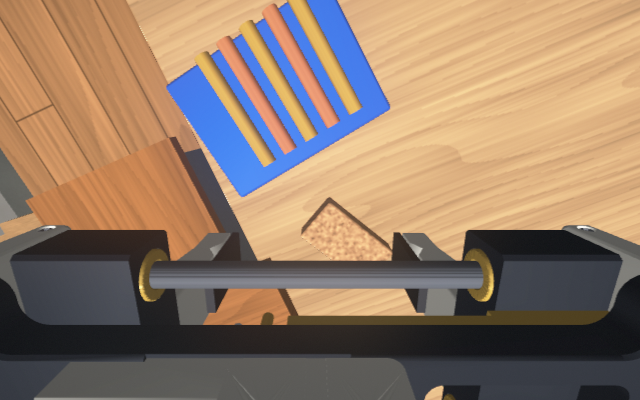

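```bash
cat > fit.py <<'E'
from h import *
import pickle
from scipy.optimize import least_squares
S=pickle.load(open("S0.pkl","rb"))
def cs(p,o,k): return (np.array(p)+.5)/k-.5+np.array(o)
sc=lambda *p:("scene",cs(p,(220,115),5)); tp=lambda *p:("top",cs((p[0]-400,p[1]),(370,170),5))
obs=[((-30,55,70),sc(52,77)),((30,55,70),sc(183,50)),((30,-55,70),sc(232,237)),((-30,-55,70),sc(97,272)),
((-30,-55,0),sc(118,357)),((30,-55,0),sc(245,327)),((64,-45,31),sc(305,252)),
((-30,-55,70),tp(630,45)),((-30,55,70),tp(757,263)),((64,-45,31),tp(447,184)),((64,45,31),tp(547,355))]
def f(p):
    return np.concatenate([proj(S[n],place(p[0],p[1],p[2],P,z=p[3]))[0]-uv for P,(n,uv) in obs])
r=least_squares(f,[.528,-.204,120,0],x_scale=[.01,.01,5,.01]); print(r.x); print(r.fun.reshape(-1,2).round(2))
sb=lambda *p:("scene",cs(p,(420,120),3)); tb=lambda *p:("top",cs(p,(60,105),4))
# y index: 'L' = board max y, 'R' = min y
ob2=[((0,'L',170),sb(88,38)),((0,'L',0),sb(30,172)),((0,'R',0),sb(462,552)),((0,'R',170),sb(617,462)),
((0,'R',170),tb(50,33)),((0,'L',170),tb(628,485)),((0,'L',0),tb(693,520)),((-36,75,65),tb(678,430)),((-36,-75,65),sb(210,322)),((-36,75,65),sb(48,165))]
def g(p):
    o=[]
    for P,(n,uv) in ob2:
        P=[{'L':p[3]*1000,'R':p[4]*1000}.get(c,c) for c in P]
        o.append(proj(S[n],place(p[0],p[1],p[2],P,z=p[5]))[0]-uv)
    return np.concatenate(o)
q=least_squares(g,[.541,.279,143,.1,-.3,0],x_scale=[.01,.01,5,.01,.01,.01],loss='soft_l1'); print(q.x); print(g(q.x).reshape(-1,2).round(2))
def draw(n,segs,o,w,h,k,fn):
    im=cv2.resize(S[n]["frame"][o[1]:o[1]+h,o[0]:o[0]+w,::-1],None,fx=k,fy=k,interpolation=cv2.INTER_CUBIC)
    for a,b,c in segs:
        u=((proj(S[n],np.array([a,b]))-o+.5)*k-.5).round().astype(int)
        cv2.line(im,tuple(map(int,u[0])),tuple(map(int,u[1])),c,1,cv2.LINE_AA)
    cv2.imwrite(fn,im); return im
def yl(p,prof,y0,y1,c,close=True):
    out=[];n=len(prof)
    for i in range(n):
        for y in (y0,y1):
            if i<n-1 or close:
                a,b=prof[i],prof[(i+1)%n]; out.append((place(*p[:3],(a[0],y,a[1])),place(*p[:3],(b[0],y,b[1])),c))
        out.append((place(*p[:3],(prof[i][0],y0,prof[i][1])),place(*p[:3],(prof[i][0],y1,prof[i][1])),c))
    return out
bp=r.x; s1=yl(bp,[(-30,0),(30,0),(30,70),(-30,70)],-55,55,(0,255,0))+yl(bp,[(59,28),(64,31),(46,62)],-45,45,(255,0,255),False)+yl(bp,[(-20,120),(20,120)],-9,9,(255,255,0),False)
a=draw("scene",s1,(220,115),80,80,5,"pics/o1.png");b=draw("top",s1,(370,170),80,80,5,"pics/o2.png");cv2.imwrite("pics/o12.png",np.hstack([a,b]))
q=q.x; s2=yl(q,[(0,0),(0,170)],q[4]*1000,q[3]*1000,(0,255,0),False)+yl(q,[(0,65),(-36,65),(-36,115),(0,115)],-75,75,(0,255,255),False)+yl(q,[(-12,115),(-30,146),(-35.2,143),(-19,115)],-75,75,(255,0,255),False)
draw("scene",s2,(420,120),210,190,3,"pics/o3.png");draw("top",s2,(60,105),190,150,4,"pics/o4.png")
E
python3 fit.py
```

```text
[ 5.24371121e-01 -2.04244832e-01  1.17925249e+02 -6.79529458e-03]
[[-1.48 -0.38]
 [-1.33 -0.87]
 [-0.29  0.56]
 [-1.04  0.13]
 [-0.37  0.33]
 [ 0.28  0.  ]
 [ 0.81  0.35]
 [-0.98  0.36]
 [-0.12  0.73]
 [-1.22 -0.34]
 [-0.93  0.61]]
[ 5.41428986e-01  2.81574271e-01  1.41286905e+02  9.86898355e-02
 -2.79078594e-01 -3.68944275e-03]
[[-0.2  -2.1 ]
 [ 0.22  0.28]
 [-0.55  0.46]
 [-0.07 -0.27]
 [-0.93  0.13]
 [-2.4   1.38]
 [ 0.14 -0.7 ]
 [-0.3  -0.3 ]
 [-0.31 -0.07]
 [-2.63  2.57]]
```

View pics/o12.png

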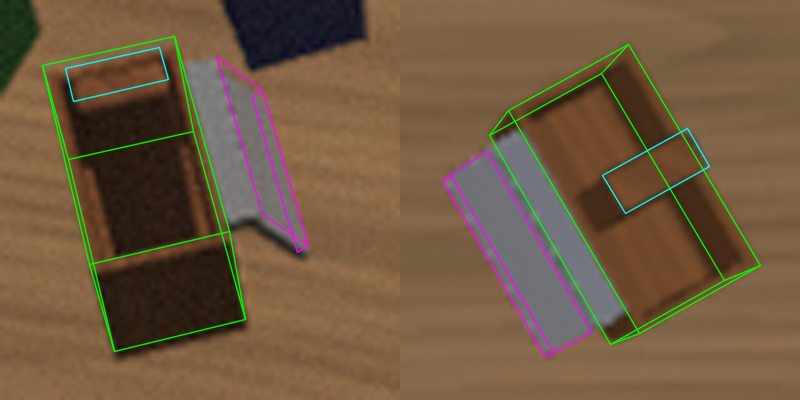

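View pics/o3.png

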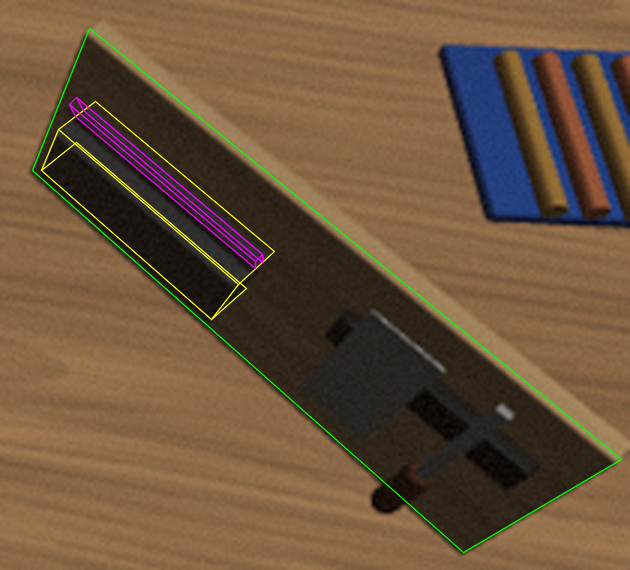

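View pics/o4.png

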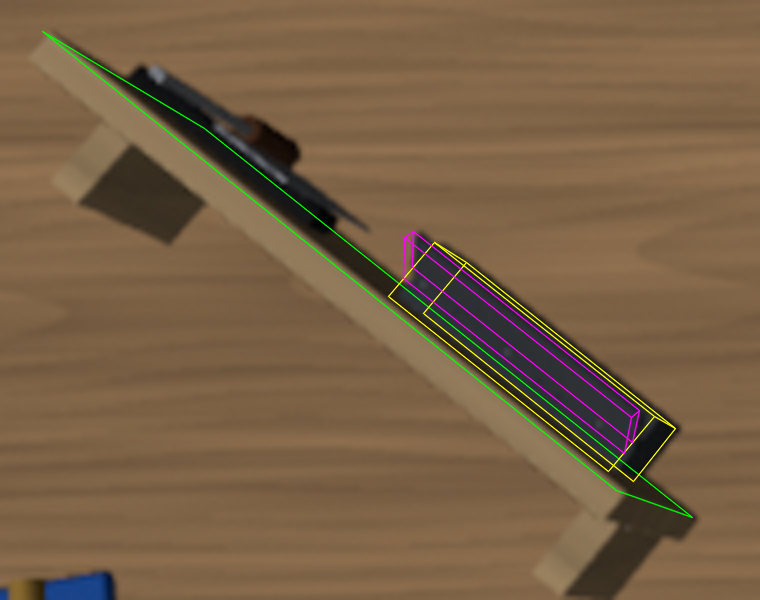

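```bash
cat > plan.py <<'E'
import sys
from h import *
from plant import ctrl
# usage: plan.py x y z yaw lean(bin) [stepcm] ; tool down with yaw; lean = tilt tool-down about tool x axis
def goalR(yaw,lean=0):
    return R.from_euler('xyz',[180,0,yaw],degrees=True)*R.from_euler('x',lean,degrees=True)
def plan(goal,Rg,step=3.5,rot=0.11):
    o=ctrl.get_obs(); p=np.array(o["tool_pos"]); R0=R.from_euler('xyz',o["orientation"],degrees=True)
    rv=(R0.inv()*Rg).as_rotvec(); d=np.array(goal)-p
    n=max(1,int(np.ceil(max(np.linalg.norm(d)*100/step,np.linalg.norm(rv)/rot))))
    print("t",o["clock"],"pos",p.round(4),"rpy",np.round(o["orientation"],2),"F",np.round(o["force"],1),"n",n)
    rows=[]
    for i in range(n):
        Ri=R0*R.from_rotvec(rv*i/n)
        t=Ri.inv().apply(d/n)*100
        rows.append(" ".join(f"{v:.2f}" for v in t)+" "+" ".join(f"{v:.3f}" for v in rv/n))
    for i in range(0,n,5): print("; ".join(rows[i:i+5]))
if __name__=="__main__":
    a=list(map(float,sys.argv[1:])); plan(a[:3],goalR(a[3],a[4] if len(a)>4 else 0),a[5] if len(a)>5 else 3.5)
E
python3 plan.py 0.515 0.30 0.30 -128
```

```text
t 0.85 pos [0.2546 0.6251 0.2266] rpy [ 1.8000e+02  1.0000e-02 -1.1216e+02] F [ 0.4  1.  -0.2] n 13
1.56 -2.80 -0.56 0.000 0.000 0.021; 1.50 -2.83 -0.56 0.000 0.000 0.021; 1.44 -2.86 -0.56 0.000 0.000 0.021; 1.38 -2.89 -0.56 0.000 0.000 0.021; 1.32 -2.92 -0.56 0.000 0.000 0.021
1.25 -2.95 -0.56 0.000 0.000 0.021; 1.19 -2.97 -0.56 0.000 0.000 0.021; 1.13 -3.00 -0.56 0.000 0.000 0.021; 1.06 -3.02 -0.56 0.000 0.000 0.021; 1.00 -3.04 -0.56 0.000 0.000 0.021
0.93 -3.06 -0.56 0.000 0.000 0.021; 0.87 -3.08 -0.56 0.000 0.000 0.021; 0.80 -3.10 -0.56 0.000 0.000 0.021
```

Emit:
servo_tool(
  rows="1.6 -2.8 -1 0 0 0.02; 1.5 -2.8 -1 0 0 0.02; 1.4 -2.9 -1 0 0 0.02; 1.4 -2.9 -1 0 0 0.02; 1.3 -2.9 -1 0 0 0.02",
)

```text
clock: 1.27
tool_pos: [0.3538, 0.4994, 0.2737]
orientation: [-179.9, -0.4, -117.6]
force: [0.3, -0.0, -0.3]
opening: 0.0875
```

Emit:
servo_tool(
  rows="1.3 -3 -0.6 0 0 0.02; 1.2 -3 -0.6 0 0 0.02; 1.1 -3 -0.6 0 0 0.02; 1.1 -3 -0.6 0 0 0.02; 1 -3 -0.4 0 0 0.02",
)

```text
clock: 1.68
tool_pos: [0.4593, 0.3689, 0.3066]
orientation: [-179.9, -0.1, -123.6]
force: [0.5, 0.7, 0.1]
opening: 0.0877
```

```bash
python3 plan.py 0.515 0.30 0.30 -128
```

```text
t 1.6833 pos [0.4593 0.3689 0.3066] rpy [-1.7990e+02 -7.0000e-02 -1.2358e+02] F [0.5 0.7 0.1] n 3
0.88 -2.82 0.22 -0.001 -0.000 0.026; 0.81 -2.84 0.22 -0.001 -0.000 0.026; 0.74 -2.86 0.22 -0.001 -0.000 0.026
```

Emit:
servo_tool(
  rows="0.9 -2.8 0.2 0 0 0.026; 0.8 -2.8 0.2 0 0 0.026; 0.7 -2.5 0.2 0 0 0.026; 0 0 0 0 0 0; 0 0 0 0 0 0",
)

```text
clock: 2.1
tool_pos: [0.5176, 0.2941, 0.3036]
orientation: [-179.8, 0.2, -128.7]
force: [0.0, 0.4, 0.0]
opening: 0.0877
```

```bash
cat > snap.py <<'E'
import sys,pickle
from h import *
from plant import ctrl
n,f=sys.argv[1:3]
s=ctrl.snapshot(n); o=ctrl.get_obs(); s["obs"]=o; pickle.dump(s,open(f+".pkl","wb"))
cv2.imwrite(f"pics/{f}.png",s["frame"][:,:,::-1])
print(o["clock"],o["tool_pos"],o["orientation"],o["qvel"].round(2),s["eye"],s["attitude"])
E
python3 snap.py wrist w1
```

```text
2.15 [0.51742923 0.29433812 0.30359432] [-179.82325682    0.18662271 -128.63124013] [ 1.67 -0.06  0.03 -0.16 -0.01 -0.26] [0.57293392 0.24870073 0.46279689] [ -15.45978708    0.16555393 -128.69459778]
```

View pics/w1.png

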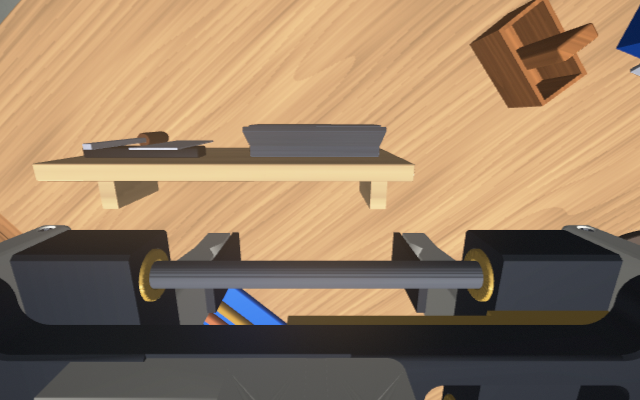

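```bash
python3 - <<'E'
import cv2
im=cv2.imread("pics/w1.png")
cv2.imwrite("pics/w1a.png",cv2.resize(im[110:190,225:425],None,fx=4,fy=4,interpolation=cv2.INTER_CUBIC))
cv2.imwrite("pics/w1b.png",cv2.resize(im[110:220,20:220],None,fx=4,fy=4,interpolation=cv2.INTER_CUBIC))
E
```

```text
(no output)
```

View pics/w1a.png

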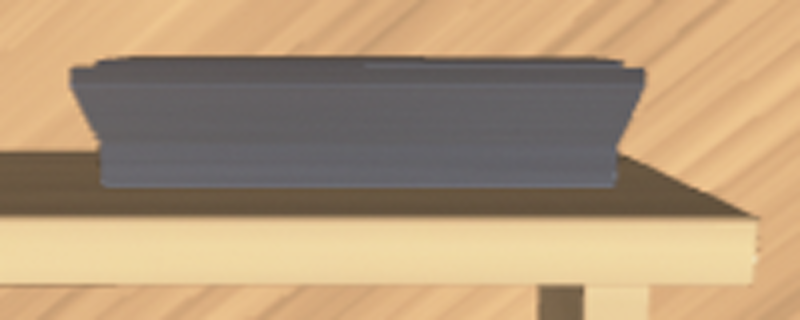

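View pics/w1b.png

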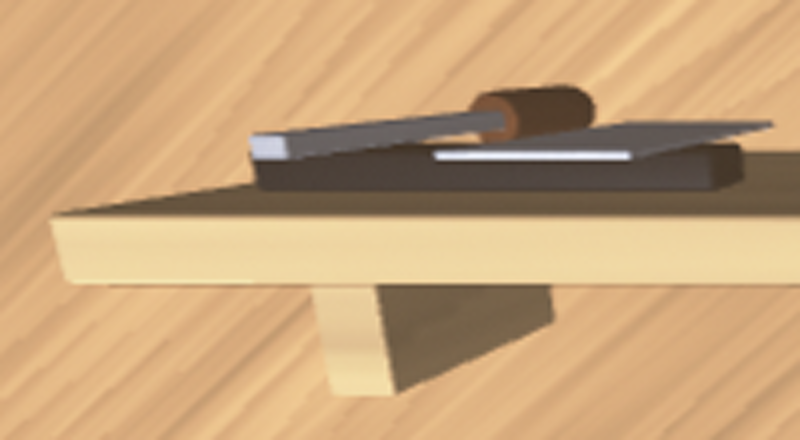

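```bash
cat > fit2.py <<'E'
from h import *
import pickle
from scipy.optimize import least_squares
S=pickle.load(open("S0.pkl","rb")); S["w1"]=pickle.load(open("w1.pkl","rb"))
def cs(p,o,k): return (np.array(p)+.5)/k-.5+np.array(o)
sb=lambda *p:("scene",cs(p,(420,120),3)); tb=lambda *p:("top",cs(p,(60,105),4))
wa=lambda *p:("w1",cs(p,(225,110),4)); wb=lambda *p:("w1",cs(p,(20,110),4))
W=[((0,-75,115),wa(102,186)),((0,75,115),wa(616,186)),((-30,-75,146),wa(74,84)),((-30,75,146),wa(643,84)),((-35.2,-75,143),wa(70,68)),((-35.2,75,143),wa(646,68)),
((-12,-75,115),wa(100,143)),((-12,75,115),wa(616,145)),((0,'L',170),wa(755,217)),((0,'R',170),wb(52,215))]
O=[((0,'L',0),sb(30,172)),((0,'R',0),sb(462,552)),((0,'R',170),sb(617,462)),
((0,'R',170),tb(50,33)),((0,'L',170),tb(628,485)),((0,'L',0),tb(693,520)),((-36,75,65),tb(678,430)),((-36,-75,65),sb(210,322)),((-30,-75,146),tb(420,236)),((0,-75,115),tb(402,297)),((-30,-75,146),sb(268,260))]
def run(ob):
    def g(p):
        o=[]
        for P,(n,uv) in ob:
            P=[{'L':p[3]*1000,'R':p[4]*1000}.get(c,c) for c in P]
            o.append(proj(S[n],place(p[0],p[1],p[2],P,z=p[5]))[0]-uv)
        return np.concatenate(o)
    q=least_squares(g,[.541,.279,143,.1,-.3,0],x_scale=[.01,.01,5,.01,.01,.01],loss='soft_l1'); print(q.x.round(4)); print(g(q.x).reshape(-1,2).round(1).tolist())
run(W);run(O);run(W+O)
E
python3 fit2.py
```

```text
[ 5.410000e-01  2.779000e-01  1.413055e+02  9.880000e-02 -2.801000e-01
 -1.800000e-03]
[[0.2, 0.2], [-0.3, 0.2], [-0.9, 0.6], [0.5, 0.6], [0.5, -0.6], [-0.6, -0.6], [0.1, 0.6], [0.3, 0.1], [0.0, -0.6], [0.0, -0.3]]
[ 5.421000e-01  2.810000e-01  1.414346e+02  9.960000e-02 -2.792000e-01
 -3.900000e-03]
[[-0.5, 0.3], [-0.6, 0.6], [-0.2, -0.1], [-0.8, 0.1], [-1.6, 1.2], [0.8, -0.8], [0.0, -0.7], [-0.6, 0.2], [-3.0, 0.5], [-2.5, -0.2], [-3.0, -0.7]]
[ 5.411000e-01  2.781000e-01  1.413669e+02  9.860000e-02 -2.811000e-01
 -2.600000e-03]
[[0.2, 0.2], [-0.6, 0.1], [-0.9, 0.7], [0.1, 0.5], [0.4, -0.5], [-1.0, -0.7], [0.0, 0.6], [-0.0, 0.0], [-0.6, -0.8], [-0.4, -0.0], [-1.2, -0.3], [-1.1, 0.4], [-0.7, -0.3], [-0.4, -0.4], [-0.7, 1.4], [1.6, -0.7], [1.2, -0.3], [-1.9, -0.8], [-1.8, 0.8], [-1.3, 0.1], [-4.4, -1.8]]
```

```bash
python3 plan.py 0.506 -0.169 0.29 -152 0 4.1
```

```text
t 2.15 pos [0.5174 0.2943 0.3036] rpy [-179.82    0.19 -128.63] F [ 0.8  0.  -0.6] n 12
3.08 -2.34 0.11 -0.000 0.000 0.034; 2.99 -2.44 0.11 -0.000 0.000 0.034; 2.91 -2.54 0.11 -0.000 0.000 0.034; 2.82 -2.64 0.11 -0.000 0.000 0.034; 2.73 -2.73 0.11 -0.000 0.000 0.034
2.64 -2.82 0.11 -0.000 0.000 0.034; 2.54 -2.91 0.11 -0.000 0.000 0.034; 2.44 -3.00 0.11 -0.000 0.000 0.034; 2.34 -3.08 0.11 -0.000 0.000 0.034; 2.23 -3.15 0.11 -0.000 0.000 0.034
2.12 -3.23 0.11 -0.000 0.000 0.034; 2.01 -3.30 0.11 -0.000 0.000 0.034
```

Emit:
servo_tool(
  rows="3.1 -2.3 0.1 0 0 0.034; 3 -2.4 0.1 0 0 0.034; 2.9 -2.5 0.1 0 0 0.034; 2.8 -2.6 0.1 0 0 0.034; 2.7 -2.7 0.1 0 0 0.034",
)

```text
clock: 2.57
tool_pos: [0.5104, 0.1065, 0.2966]
orientation: [-179.9, 0.2, -137.9]
force: [1.3, -0.2, 0.3]
opening: 0.0873
```

Emit:
servo_tool(
  rows="2.6 -2.8 0.1 0 0 0.034; 2.5 -2.9 0.1 0 0 0.034; 2.4 -3 0.1 0 0 0.034; 2.3 -3.1 0.1 0 0 0.034; 2.2 -3.1 0.1 0 0 0.034",
)

```text
clock: 2.98
tool_pos: [0.5061, -0.0881, 0.293]
orientation: [-179.9, 0.5, -147.5]
force: [1.2, -1.2, 0.3]
opening: 0.088
```

```bash
python3 plan.py 0.506 -0.169 0.29 -152 0 4.1
```

```text
t 2.9833 pos [ 0.5061 -0.0881  0.293 ] rpy [-179.88    0.47 -147.46] F [ 1.2 -1.2  0.3] n 2
2.18 -3.40 0.14 -0.001 0.004 0.040; 2.05 -3.49 0.15 -0.001 0.004 0.040
```

Emit:
servo_tool(
  rows="2.1 -3.2 0.1 0 0.004 0.04; 1.6 -2.8 0.1 0 0.004 0.04; 0 0 0 0 0 0; 0 0 0 0 0 0",
)

```text
clock: 3.32
tool_pos: [0.5051, -0.1645, 0.2915]
orientation: [-179.9, 0.1, -152.4]
force: [-0.4, 0.8, -0.2]
opening: 0.0876
```

```bash
python3 snap.py wrist w2
```

```text
3.3667 [ 0.50516513 -0.16403485  0.2914479 ] [-1.79849054e+02  4.40497516e-02 -1.52334112e+02] [ 1.83 -0.46 -0.34 -0.17  0.08 -0.18] [ 0.53783961 -0.22834873  0.45066233] [-1.54641614e+01  1.31634490e-02 -1.52409288e+02]
```

View pics/w2.png

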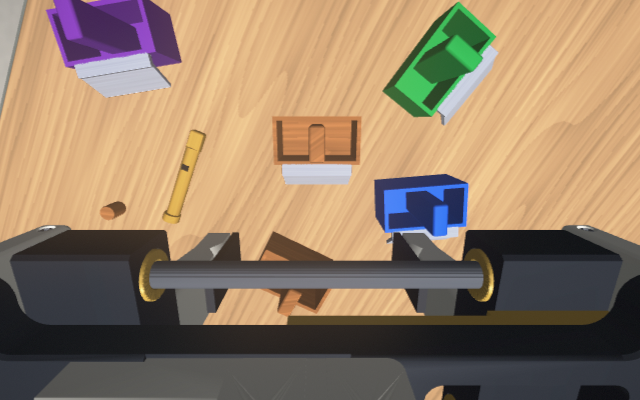

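```bash
python3 - <<'E'
import cv2
im=cv2.imread("pics/w2.png")
cv2.imwrite("pics/w2a.png",cv2.resize(im[105:195,260:375],None,fx=6,fy=6,interpolation=cv2.INTER_CUBIC))
E
```

```text
(no output)
```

View pics/w2a.png

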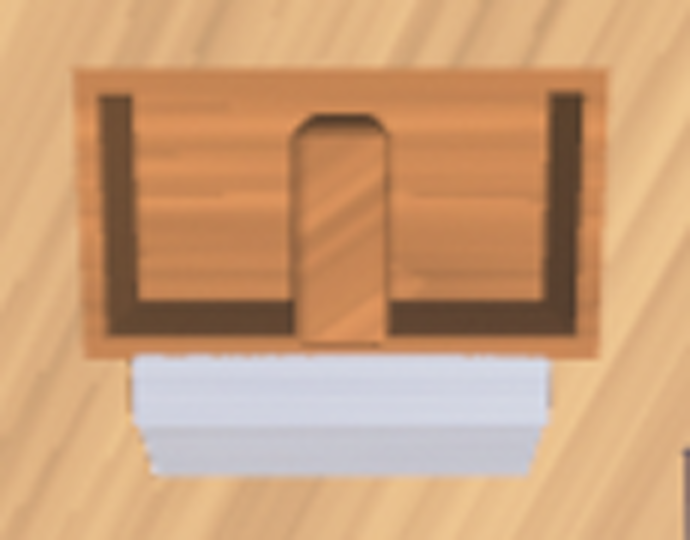

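```bash
cat > fit3.py <<'E'
from h import *
import pickle
from scipy.optimize import least_squares
S=pickle.load(open("w2.pkl","rb"))
def cs(p): return (np.array(p)+.5)/6-.5+np.array((260,105))
ob=[((-30,-55,70),(74,70)),((-30,55,70),(607,70)),((30,55,70),(598,358)),((30,-55,70),(86,358)),((64,-45,31),(156,474)),((64,45,31),(530,474)),((20,-9,120),(299,344)),((20,9,120),(384,344))]
for fixz in (0,1):
    f=lambda p:np.concatenate([proj(S,place(p[0],p[1],p[2],P,z=0 if fixz else p[3]))[0]-cs(u) for P,u in ob])
    r=least_squares(f,[.528,-.204,118,0],x_scale=[.01,.01,5,.01],loss='soft_l1');print(r.x.round(4),f(r.x).reshape(-1,2).round(1).tolist())
E
python3 fit3.py; python3 - <<'E'
E
```

```text
[ 5.244000e-01 -2.043000e-01  1.177317e+02 -2.800000e-03] [[0.2, -0.1], [0.1, -0.3], [-0.2, -0.1], [0.1, 0.1], [-0.1, 0.1], [-0.4, -0.1], [-0.8, 0.2], [1.1, 0.1]]
[  0.5245  -0.2046 117.7404   0.    ] [[-0.1, -0.3], [0.4, -0.6], [0.1, -0.0], [-0.2, 0.2], [-0.2, 0.3], [-0.2, 0.1], [-0.9, 0.2], [1.1, 0.2]]
```

```bash
python3 plan.py 0.5244 -0.2044 0.15 -152.25 0 3.8
```

```text
t 3.3667 pos [ 0.5052 -0.164   0.2914] rpy [-1.7985e+02  4.0000e-02 -1.5233e+02] F [ 0.9  0.3 -0.4] n 4
0.05 -1.11 3.54 -0.001 0.000 -0.000; 0.05 -1.11 3.54 -0.001 0.000 -0.000; 0.04 -1.11 3.54 -0.001 0.000 -0.000; 0.04 -1.11 3.54 -0.001 0.000 -0.000
```

Emit:
servo_tool(
  rows="0 -1.2 3.5 0 0 0; 0 -1.2 3.5 0 0 0; 0 -1.2 3.5 0 0 0; 0 -1.1 3.5 0 0 0; 0 0 0 0 0 0",
)

```text
clock: 3.78
tool_pos: [0.5338, -0.1996, 0.1519]
orientation: [-179.5, 0.7, -151.6]
force: [-1.6, 0.7, -0.4]
opening: 0.0875
```

```bash
python3 plan.py 0.5244 -0.2044 0.084 -152.25 0 2
```

```text
t 3.7833 pos [ 0.5338 -0.1996  0.1519] rpy [-179.52    0.71 -151.57] F [-1.6  0.7 -0.4] n 4
0.28 0.02 1.69 -0.002 0.003 0.003; 0.28 0.02 1.69 -0.002 0.003 0.003; 0.27 0.01 1.70 -0.002 0.003 0.003; 0.27 0.01 1.70 -0.002 0.003 0.003
```

Emit:
servo_tool(
  rows="0.4 0 1.5 -0.002 0.003 0.003; 0.4 0 1.5 -0.002 0.003 0.003; 0 0 0 0 0 0; 0 0 0 0 0 0",
)

```text
clock: 4.12
tool_pos: [0.5294, -0.1981, 0.123]
orientation: [-179.7, 0.3, -151.4]
force: [1.0, -0.2, 1.4]
opening: 0.0881
```

```bash
python3 plan.py 0.5244 -0.2044 0.084 -152.25 0 1.5
```

```text
t 4.1167 pos [ 0.5294 -0.1981  0.123 ] rpy [-179.72    0.3  -151.4 ] F [ 1.  -0.2  1.4] n 3
0.25 -0.10 1.30 -0.002 0.002 0.005; 0.25 -0.10 1.30 -0.002 0.002 0.005; 0.25 -0.10 1.30 -0.002 0.002 0.005
```

Emit:
servo_tool(
  rows="0.35 -0.15 1.3 -0.002 0.002 0.006; 0.35 -0.15 1.3 -0.002 0.002 0.006; 0.2 -0.1 0.9 0 0.002 0.004; 0 0 0 0 0 0",
)

```text
clock: 4.45
tool_pos: [0.5272, -0.204, 0.0909]
orientation: [-179.7, 0.4, -152.1]
force: [0.1, 0.6, 0.0]
opening: 0.0875
```

```bash
python3 plan.py 0.5244 -0.2044 0.084 -152.25 0 1.5
```

```text
t 4.45 pos [ 0.5272 -0.204   0.0909] rpy [-179.69    0.36 -152.1 ] F [0.1 0.6 0. ] n 1
0.27 0.10 0.69 -0.005 0.006 0.003
```

Emit:
servo_tool(
  rows="0.27 0.1 0.7 -0.005 0.006 0.003; 0.1 0 0.1 0 0 0; 0 0 0 0 0 0",
)

```text
clock: 4.7
tool_pos: [0.5234, -0.2052, 0.0823]
orientation: [-180.0, -0.0, -152.3]
force: [0.5, -0.3, -0.5]
opening: 0.0879
```

```bash
python3 plan.py 0.5244 -0.2044 0.084 -152.25 0 1.5; python3 snap.py wrist w3
```

```text
t 4.7 pos [ 0.5234 -0.2052  0.0823] rpy [-1.7999e+02 -3.0000e-02 -1.5230e+02] F [ 0.5 -0.3 -0.5] n 1
-0.13 0.02 -0.17 -0.000 -0.001 -0.001
4.75 [ 0.5232426  -0.20514134  0.08227659] [ 1.79993093e+02 -3.96203150e-02 -1.52309834e+02] [ 0.12 -0.3   0.18  0.02 -0.28 -0.07] [ 0.55653983 -0.26928005  0.24131059] [-1.56077646e+01 -7.20187715e-02 -1.52327311e+02]
```

View pics/w3.png

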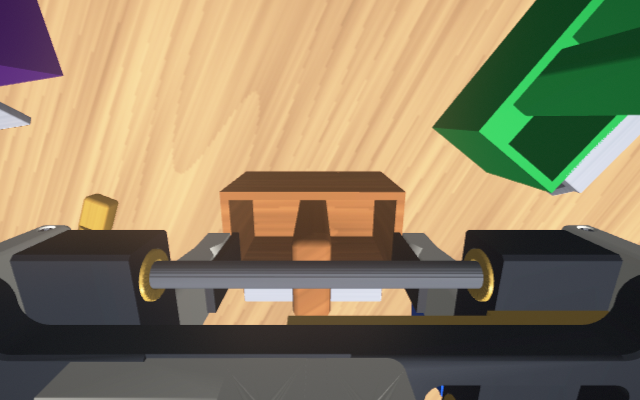

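Emit:
servo_tool(
  grip=1.2,
  rows="0 0 0 0 0 0; 0 0 0 0 0 0; 0 0 0 0 0 0; 0 0 0 0 0 0; 0 0 0 0 0 0",
)

```text
clock: 5.17
tool_pos: [0.524, -0.2055, 0.0834]
orientation: [-179.9, 0.1, -152.3]
force: [0.3, 0.1, -0.6]
opening: 0.0602
```

Emit:
servo_tool(
  rows="0 0 0 0 0 0; 0 0 0 0 0 0; 0 0 0 0 0 0",
)

```text
clock: 5.42
tool_pos: [0.5242, -0.2054, 0.0837]
orientation: [-179.9, 0.1, -152.3]
force: [0.3, 0.2, -0.5]
opening: 0.0398
```

Emit:
servo_tool(
  rows="0 0 0 0 0 0; 0 0 0 0 0 0; 0 0 0 0 0 0; 0 0 0 0 0 0; 0 0 0 0 0 0",
)

```text
clock: 5.83
tool_pos: [0.5244, -0.2054, 0.0839]
orientation: [-179.9, 0.1, -152.3]
force: [0.1, -0.8, 0.7]
opening: 0.018
```

Emit:
servo_tool(
  rows="0 0 0 0 0 0; 0 0 0 0 0 0",
)

```text
clock: 6.0
tool_pos: [0.5245, -0.2054, 0.0838]
orientation: [-179.9, 0.1, -152.3]
force: [-0.5, 1.1, 0.6]
opening: 0.018
```

Emit:
servo_tool(
  rows="0 0 -2 0 0 0; 0 0 -4 0 0 0; 0 0 -4 0 0 0; 0 0 -4 0 0 0; 0 0 -2.5 0 0 0",
)

```text
clock: 6.42
tool_pos: [0.517, -0.204, 0.244]
orientation: [179.2, -1.0, -152.4]
force: [1.2, -1.1, -4.3]
opening: 0.0177
```

```bash
python3 plan.py 0.6133 0.2207 0.235 -128.65 0 4.0; python3 snap.py wrist w4
```

```text
t 6.4167 pos [ 0.517 -0.204  0.244] rpy [ 179.24   -0.96 -152.45] F [ 1.2 -1.1 -4.3] n 11
-2.56 3.02 0.08 0.001 -0.001 -0.038; -2.67 2.92 0.08 0.001 -0.001 -0.038; -2.78 2.82 0.08 0.001 -0.001 -0.038; -2.89 2.71 0.08 0.001 -0.001 -0.038; -2.99 2.60 0.08 0.001 -0.001 -0.038
-3.08 2.48 0.08 0.001 -0.001 -0.038; -3.17 2.37 0.08 0.001 -0.001 -0.038; -3.26 2.24 0.08 0.001 -0.001 -0.038; -3.34 2.12 0.08 0.001 -0.001 -0.038; -3.42 1.99 0.08 0.001 -0.001 -0.038
-3.49 1.86 0.08 0.001 -0.001 -0.038
6.4667 [ 0.51894871 -0.20467503  0.2483856 ] [ 179.48967453   -0.71084846 -152.418216  ] [-0.01  1.15 -3.03  0.46  8.23 -0.  ] [ 0.55329777 -0.26886008  0.40196498] [ -16.36936954   -1.00824872 -152.47539177]
```

View pics/w4.png

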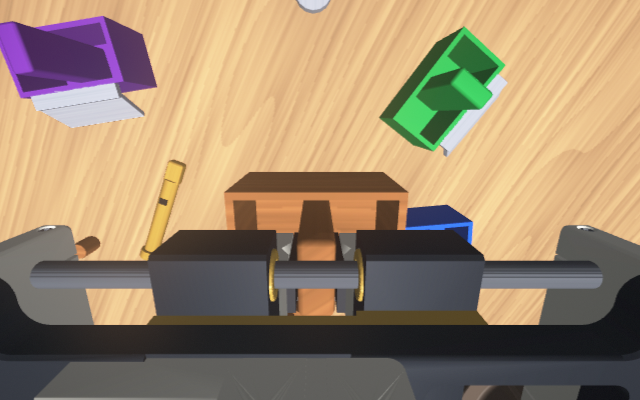

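Emit:
servo_tool(
  rows="-2.5 3 0 0 0 -0.038; -2.6 2.9 0 0 0 -0.038; -2.7 2.8 0 0 0 -0.038; -2.8 2.7 0 0 0 -0.038; -2.9 2.6 0 0 0 -0.038",
)

```text
clock: 6.88
tool_pos: [0.5585, -0.0144, 0.2491]
orientation: [179.4, -0.5, -141.9]
force: [1.1, -0.6, -3.4]
opening: 0.0179
```

```bash
python3 plan.py 0.6133 0.2207 0.235 -128.65 0 3.8
```

```text
t 6.8833 pos [ 0.5585 -0.0144  0.2491] rpy [ 179.39   -0.47 -141.92] F [ 1.1 -0.6 -3.4] n 7
-2.69 2.16 0.20 0.002 -0.001 -0.033; -2.76 2.07 0.20 0.002 -0.001 -0.033; -2.83 1.98 0.20 0.002 -0.001 -0.033; -2.89 1.88 0.20 0.002 -0.001 -0.033; -2.95 1.79 0.20 0.002 -0.001 -0.033
-3.01 1.69 0.20 0.002 -0.001 -0.033; -3.06 1.59 0.20 0.002 -0.001 -0.033
```

Slowing near the board, stopping short, and adding lean afterwards.

Emit:
servo_tool(
  rows="-2.7 2.1 0.1 0 0 -0.033; -2.7 2 0.1 0 0 -0.033; -2.8 1.9 0.1 0 0 -0.033; -2.8 1.8 0.1 0 0 -0.033; -2.4 1.4 0.1 0 0 -0.033",
)

```text
clock: 7.3
tool_pos: [0.5939, 0.1539, 0.239]
orientation: [179.0, -0.6, -131.9]
force: [0.6, -0.1, -2.7]
opening: 0.0179
```

```bash
python3 plan.py 0.6133 0.2207 0.235 -128.65 -4 2.5
```

```text
t 7.3 pos [0.5939 0.1539 0.239 ] rpy [ 179.     -0.61 -131.92] F [ 0.6 -0.1 -2.7] n 3
-2.09 1.00 0.13 -0.017 -0.003 -0.019; -2.11 0.96 0.15 -0.017 -0.003 -0.019; -2.12 0.92 0.17 -0.017 -0.003 -0.019
```

Emit:
servo_tool(
  rows="-1.9 0.8 0 -0.017 -0.003 -0.019; -1.9 0.8 0 -0.017 -0.003 -0.019; -1.5 0.7 0 -0.017 -0.003 -0.019; 0 0 0 0 0 0; 0 0 0 0 0 0",
)

```text
clock: 7.72
tool_pos: [0.6085, 0.2186, 0.2306]
orientation: [175.5, -0.4, -128.1]
force: [-0.4, -0.9, -3.2]
opening: 0.0178
```

```bash
python3 plan.py 0.6133 0.2207 0.225 -128.65 -4 1.5; python3 snap.py wrist w5;python3 snap.py scene s5;python3 snap.py top t5
python3 - <<'E'
import cv2,numpy as np
a=cv2.imread("pics/s5.png")[120:270,400:560];b=cv2.imread("pics/t5.png")[110:260,130:290]
cv2.imwrite("pics/st5.png",np.hstack([cv2.resize(i,(400,375),interpolation=cv2.INTER_CUBIC) for i in (a,b)]))
E
```

```text
t 7.7167 pos [0.6085 0.2186 0.2306] rpy [ 175.53   -0.44 -128.06] F [-0.4 -0.9 -3.2] n 1
-0.47 -0.29 0.53 0.008 -0.008 0.010
7.7667 [0.60827597 0.21837445 0.23026383] [ 175.51919978   -0.46232821 -128.07142282] [-0.67 -0.97 -0.68  0.37 -0.16 -0.17] [0.67520126 0.16741495 0.38341413] [ -20.09724184   -0.47192556 -128.08329191]
7.8167 [0.60825414 0.21781304 0.23081077] [ 175.54718015   -0.442656   -128.09673133] [-0.49 -1.02  0.05  0.37 -0.27 -0.02] [1.06110053 0.06694536 0.84862543] [ 3.04112829e+01 -5.75416452e-02  1.01649532e+02]
7.8667 [0.60843688 0.21749102 0.231441  ] [ 175.58016464   -0.40115643 -128.11453322] [-0.34 -0.77  0.14  0.35 -0.08 -0.08] [ 0.39669897 -0.02001399  1.04209848] [  9.56309992   0.57837685 -91.00173687]
```

View pics/w5.png

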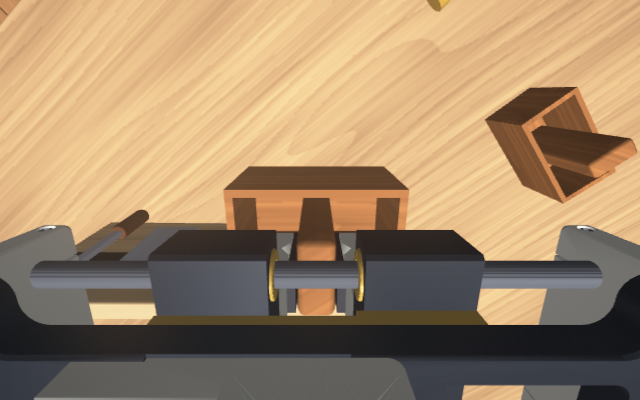

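View pics/st5.png

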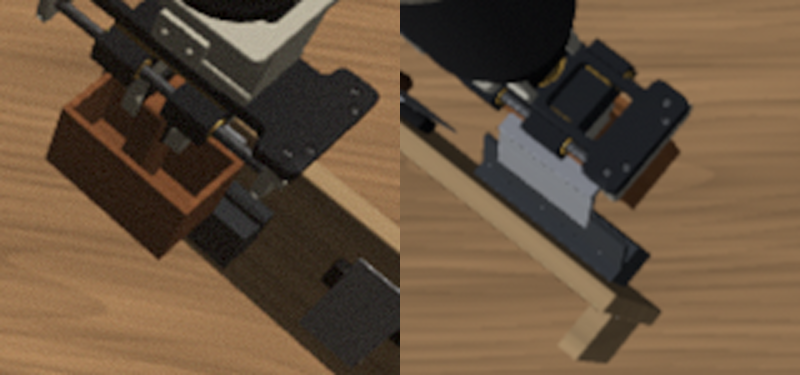

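```bash
cat > bf.py <<'E'
from h import *
B=np.array([.5411,.2785,0]); BY=141.35; RB=R.from_euler('z',BY,degrees=True)
def tb(p): return RB.inv().apply(np.array(p)-B)*1000
def fb(p): return RB.apply(np.array(p)/1000)+B
OFF=np.array([-0.7,0,83.8])/1000 # TCP in bin frame
def binpose(o):
    Rt=R.from_euler('xyz',o["orientation"],degrees=True)
    Rbin=Rt*R.from_euler('xyz',[180,0,-90],degrees=True) if False else Rt*R.from_matrix(np.array([[0,1,0],[-1,0,0],[0,0,1]])@np.diag([1,1,1])).inv() if False else None
    # tool x = bin y ; tool z = -bin z ; tool y = bin x
    M=Rt.as_matrix(); Rb=np.c_[M[:,1],M[:,0],-M[:,2]]
    return np.array(o["tool_pos"])-Rb@OFF,Rb
def report(o):
    p,Rb=binpose(o); b=tb(p); L=RB.as_matrix().T@Rb
    yaw=np.degrees(np.arctan2(L[1,0],L[0,0]));lean=np.degrees(np.arcsin(L[2,0]));rol=np.degrees(np.arcsin(L[2,1]))
    low=tb(p+Rb@np.array([.059,0,.028]));rear=tb(p+Rb@np.array([.064,0,.031]))
    print("t",o["clock"],"bin in board",b.round(1),"yaw",yaw.round(2),"lean",lean.round(2),"roll",rol.round(2),"| strip low",low.round(1),"rear",rear.round(1),"F",np.round(RB.inv().apply(o["force"]),1),"open",round(o["opening"],4))
if __name__=="__main__":
    from plant import ctrl; report(ctrl.get_obs())
E
python3 bf.py; python3 - <<'E'
from bf import *
import pickle
for n,o,w,h,k in(("t5",(130,110),160,150,5),("s5",(400,120),160,150,5)):
    S=pickle.load(open(n+".pkl","rb")); p,Rb=binpose(S["obs"])
    im=cv2.resize(S["frame"][o[1]:o[1]+h,o[0]:o[0]+w,::-1],None,fx=k,fy=k,interpolation=cv2.INTER_CUBIC)
    L=[[(64,-45,31),(64,45,31)],[(64,45,31),(46,45,62)],[(64,-45,31),(46,-45,62)],[(-30,-55,70),(-30,55,70)],[(-30,-55,70),(30,-55,70)],[(-30,-55,0),(-30,55,0)],[(-30,-55,0),(30,-55,0)],[(-30,-55,70),(-30,-55,0)]]
    G=[[fb(np.array(a)) for a in l] for l in([(-30,-75,146),(-30,75,146)],[(0,-75,115),(0,75,115)],[(-36,-75,65),(-36,75,65)],[(0,-75,170),(0,98,170)])]
    for l,c in [([p+Rb@(np.array(a)/1000) for a in l],(0,255,0)) for l in L]+[(g,(0,255,255)) for g in G]:
        u=((proj(S,np.array(l))-o+.5)*k-.5).round().astype(int).tolist(); cv2.line(im,u[0],u[1],c,1,cv2.LINE_AA)
    cv2.imwrite(f"pics/{n}o.png",im)
E
```

```text
t 7.8667 bin in board [-83.5   6.2 147.9] yaw 0.5 lean 4.42 roll 0.4 | strip low [-26.9   6.5 180.4] rear [-22.1   6.6 183.8] F [-0.6 -0.1 -4.3] open 0.0178
```

View pics/t5o.png

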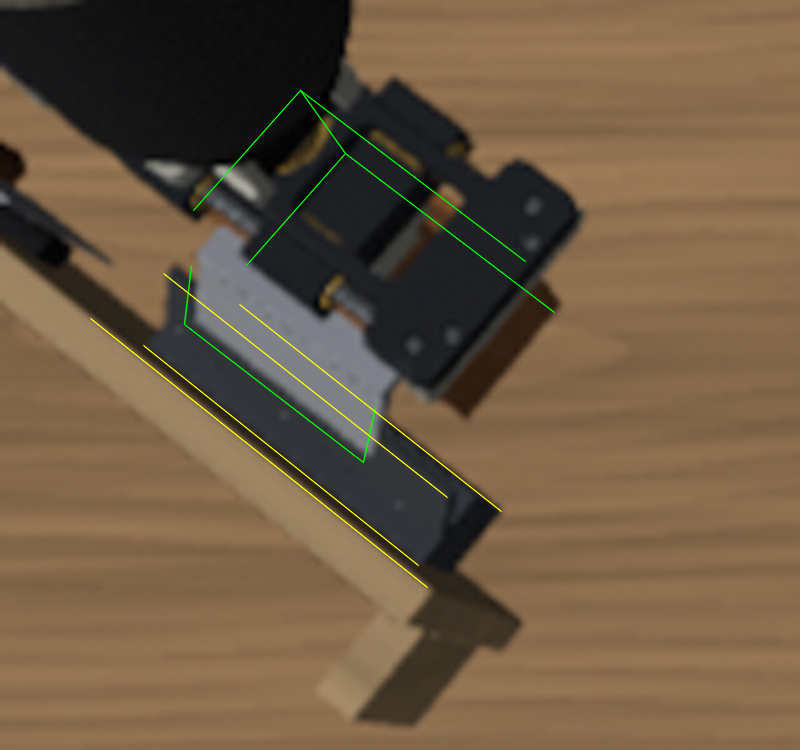

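View pics/s5o.png

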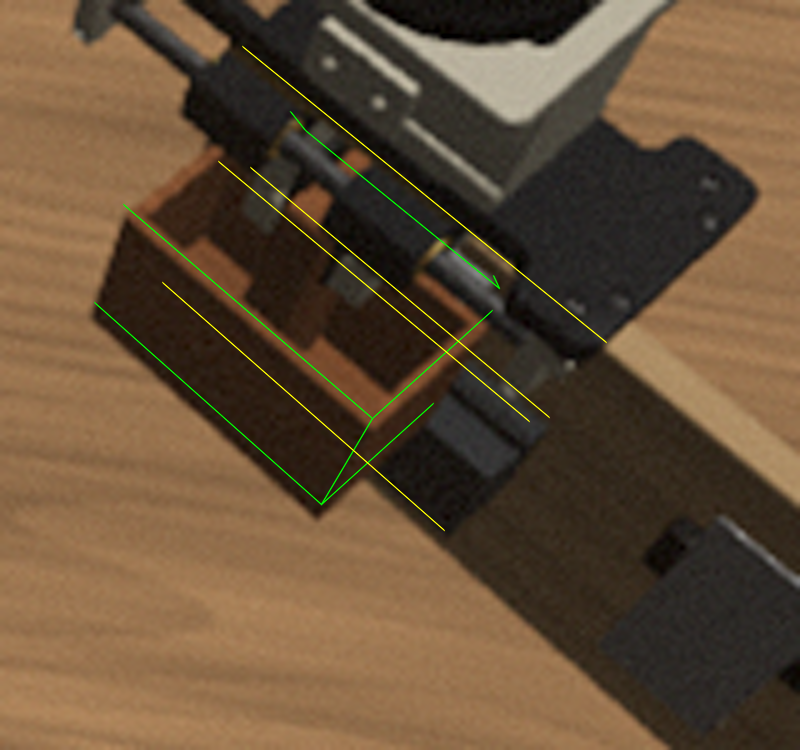

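```bash
cat > pb.py <<'E'
import sys
from bf import *
from plan import plan,goalR
from plant import ctrl
x,y,z,lean,step=map(float,sys.argv[1:6])
report(ctrl.get_obs())
Rg=goalR(BY-270,-lean); M=Rg.as_matrix(); Rb=np.c_[M[:,1],M[:,0],-M[:,2]]
plan(fb([x,y,z])+Rb@OFF,Rg,step)
E
python3 pb.py -77.5 4 125 4 1.2
```

```text
t 7.8667 bin in board [-83.5   6.2 147.9] yaw 0.5 lean 4.42 roll 0.4 | strip low [-26.9   6.5 180.4] rear [-22.1   6.6 183.8] F [-0.6 -0.1 -4.3] open 0.0178
t 7.8667 pos [0.6084 0.2175 0.2314] rpy [ 175.58   -0.4  -128.11] F [ 0.5 -0.3 -4.3] n 2
-0.09 0.24 1.17 0.004 -0.004 0.004; -0.09 0.25 1.17 0.004 -0.004 0.004
```

Emit:
servo_tool(
  rows="-0.1 0.24 1.1 0.004 -0.004 0.005; -0.1 0.2 1 0.004 -0.004 0.005; 0 0 0 0 0 0; 0 0 0 0 0 0",
)

```text
clock: 8.2
tool_pos: [0.6045, 0.2194, 0.2117]
orientation: [176.1, 0.1, -128.9]
force: [-0.4, -0.4, -2.4]
opening: 0.018
```

```bash
python3 pb.py -74.5 4 113 4 1
```

```text
t 8.2 bin in board [-80.1   6.5 128.1] yaw -0.28 lean 3.85 roll -0.08 | strip low [-23.1   6.2 160. ] rear [-18.3   6.2 163.4] F [ 0.1  0.5 -2.4] open 0.018
t 8.2 pos [0.6045 0.2194 0.2117] rpy [ 1.7615e+02  8.0000e-02 -1.2894e+02] F [-0.4 -0.4 -2.4] n 2
-0.13 0.22 0.77 -0.001 0.001 -0.002; -0.13 0.22 0.77 -0.001 0.001 -0.002
```

Emit:
servo_tool(
  rows="-0.1 0.4 0.2 0 0 -0.002; -0.1 0.2 0.3 0 0 0; 0 0 0.5 0 0 0; 0 0 0 0 0 0; 0 0 0 0 0 0",
)

```text
clock: 8.62
tool_pos: [0.6008, 0.2244, 0.2039]
orientation: [176.2, 0.2, -128.9]
force: [0.3, -0.0, -3.5]
opening: 0.0176
```

```bash
python3 pb.py -72 4 105 4 1; python3 snap.py top t6;python3 snap.py scene s6
python3 - <<'E'
import cv2,numpy as np
a=cv2.imread("pics/s6.png")[120:270,400:560];b=cv2.imread("pics/t6.png")[140:220,150:230]
cv2.imwrite("pics/st6.png",np.hstack([cv2.resize(i,(400,400),interpolation=cv2.INTER_CUBIC) for i in (a,b)]))
E
```

```text
t 8.6167 bin in board [-74.2   4.5 120.3] yaw -0.2 lean 3.78 roll -0.23 | strip low [-17.2   4.5 152.1] rear [-12.4   4.5 155.5] F [-0.3 -0.2 -3.5] open 0.0176
t 8.6167 pos [0.6008 0.2244 0.2039] rpy [ 176.22    0.23 -128.87] F [ 0.3 -0.  -3.5] n 2
-0.04 0.04 0.77 -0.002 0.002 -0.002; -0.04 0.04 0.77 -0.002 0.002 -0.002
8.6667 [0.60073778 0.22439084 0.20371199] [ 176.20854661    0.21656047 -128.87437916] [-0.1   0.12  0.03 -0.08 -0.1  -0.03] [ 0.39669897 -0.02001399  1.04209848] [  9.56309992   0.57837685 -91.00173687]
8.7167 [0.60079767 0.22441327 0.20380578] [ 176.21218362    0.22320082 -128.875096  ] [-0.06  0.02  0.19  0.1   0.08 -0.09] [1.06110053 0.06694536 0.84862543] [ 3.04112829e+01 -5.75416452e-02  1.01649532e+02]
```

View pics/st6.png

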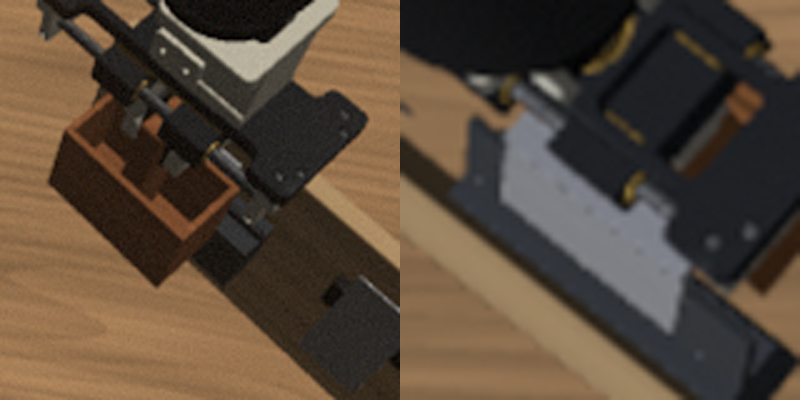

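Emit:
servo_tool(
  rows="0 0.06 0.7 -0.002 0.002 -0.002; 0 0.06 0.7 -0.002 0.002 -0.002; 0 0 0 0 0 0; 0 0 0 0 0 0",
)

```text
clock: 9.05
tool_pos: [0.5992, 0.2259, 0.1884]
orientation: [176.0, -0.0, -128.6]
force: [-0.4, -0.7, -4.1]
opening: 0.0181
```

```bash
python3 pb.py -69 4 94 4 0.8
```

```text
t 9.05 bin in board [-71.6   4.8 104.9] yaw 0.04 lean 4.04 roll 0.01 | strip low [-14.7   4.9 137. ] rear [ -9.9   4.9 140.3] F [-0.1  0.8 -4.1] open 0.0181
t 9.05 pos [0.5992 0.2259 0.1884] rpy [ 1.7596e+02 -1.0000e-02 -1.2861e+02] F [-0.4 -0.7 -4.1] n 2
-0.04 0.09 0.55 0.000 -0.000 0.000; -0.04 0.09 0.55 0.000 -0.000 0.000
```

Emit:
servo_tool(
  rows="0 0.09 0.55 0 0 0; 0 0.09 0.55 0 0 0; 0 0 0 0 0 0; 0 0 0 0 0 0",
)

```text
clock: 9.38
tool_pos: [0.5968, 0.2276, 0.1758]
orientation: [175.9, -0.1, -128.6]
force: [-0.8, -0.3, -2.3]
opening: 0.0179
```

```bash
python3 pb.py -66.5 4 85 4 0.5
```

```text
t 9.3833 bin in board [-68.7   5.   92.3] yaw 0.04 lean 4.05 roll 0.06 | strip low [-11.8   5.  124.4] rear [ -7.    5.  127.7] F [ 0.4  0.7 -2.3] open 0.0179
t 9.3833 pos [0.5968 0.2276 0.1758] rpy [ 1.7595e+02 -6.0000e-02 -1.2861e+02] F [-0.8 -0.3 -2.3] n 2
-0.05 0.09 0.37 0.000 -0.001 0.000; -0.05 0.09 0.37 0.000 -0.001 0.000
```

No contact so far; the strip is behind the lip. Final lowering in small steps.

Emit:
servo_tool(
  rows="0 0.08 0.35 0 0 0; 0 0.08 0.3 0 0 0; 0 0 0 0 0 0; 0 0 0 0 0 0",
)

```text
clock: 9.72
tool_pos: [0.5945, 0.2299, 0.1695]
orientation: [175.9, -0.0, -128.6]
force: [-0.3, -0.1, -2.7]
opening: 0.018
```

```bash
python3 pb.py -66 4 81 4 0.3
```

```text
t 9.7167 bin in board [-65.4   4.6  85.9] yaw 0.06 lean 4.11 roll 0.0 | strip low [ -8.5   4.6 118.1] rear [ -3.7   4.6 121.4] F [ 0.2  0.3 -2.7] open 0.018
t 9.7167 pos [0.5945 0.2299 0.1695] rpy [ 175.89   -0.   -128.59] F [-0.3 -0.1 -2.7] n 2
-0.03 -0.04 0.24 0.001 -0.000 0.000; -0.03 -0.04 0.24 0.001 -0.000 0.000
```

Emit:
servo_tool(
  rows="0 -0.02 0.2 0 0 0; 0 -0.02 0.2 0 0 0; 0 0 0 0 0 0",
)

```text
clock: 9.97
tool_pos: [0.5956, 0.2301, 0.1669]
orientation: [176.0, 0.1, -128.6]
force: [-1.2, 1.4, -2.0]
opening: 0.0179
```

```bash
python3 pb.py -66 4 81 4 0.3
```

```text
t 9.9667 bin in board [-66.3   3.6  83.3] yaw 0.09 lean 4.01 roll -0.12 | strip low [ -9.4   3.8 115.4] rear [ -4.6   3.8 118.7] F [ 1.8 -0.4 -2. ] open 0.0179
t 9.9667 pos [0.5956 0.2301 0.1669] rpy [ 1.7599e+02  1.2000e-01 -1.2856e+02] F [-1.2  1.4 -2. ] n 1
0.02 0.01 0.23 0.000 0.002 0.002
```

Emit:
servo_tool(
  rows="0 0 0.2 0 0 0; 0 0 0.1 0 0 0; 0 0 0 0 0 0",
)

```text
clock: 10.22
tool_pos: [0.5958, 0.23, 0.1668]
orientation: [176.1, 0.2, -128.5]
force: [-0.2, -0.2, -3.3]
opening: 0.0178
```

```bash
python3 bf.py
```

```text
t 10.2167 bin in board [-66.6   3.4  83.3] yaw 0.13 lean 3.93 roll -0.22 | strip low [ -9.7   3.7 115.2] rear [ -4.9   3.7 118.6] F [ 0.   0.3 -3.3] open 0.0178
```

Emit:
servo_tool(
  rows="0 0 0.3 0 0 0; 0 0 0.3 0 0 0; 0 0 0.3 0 0 0",
)

```text
clock: 10.47
tool_pos: [0.5964, 0.23, 0.166]
orientation: [176.3, 0.4, -128.4]
force: [-9.4, -0.5, 20.4]
opening: 0.0182
```

```bash
python3 bf.py
```

```text
t 10.4667 bin in board [-67.4   2.8  82.4] yaw 0.29 lean 3.68 roll -0.42 | strip low [-10.3   3.3 114.2] rear [ -5.5   3.3 117.5] F [ 7.   6.3 20.4] open 0.0182
```

Emit:
servo_tool(
  rows="0 0 -0.1 0 0 0; 0 0 0 0 0 0",
)

```text
clock: 10.63
tool_pos: [0.5967, 0.23, 0.1682]
orientation: [176.4, 0.5, -128.4]
force: [-0.1, -0.1, -2.8]
opening: 0.0176
```

Emit:
servo_tool(
  grip=5,
  rows="0 0 0 0 0 0; 0 0 0 0 0 0; 0 0 0 0 0 0; 0 0 0 0 0 0; 0 0 0 0 0 0",
)

```text
clock: 11.05
tool_pos: [0.598, 0.2298, 0.1671]
orientation: [176.4, 0.6, -128.4]
force: [0.1, 0.2, -0.4]
opening: 0.0459
```

```bash
python3 bf.py; python3 snap.py wrist w7;python3 snap.py scene s7
```

```text
t 11.05 bin in board [-69.    1.7  83.5] yaw 0.3 lean 3.56 roll -0.56 | strip low [-11.8   2.3 115.1] rear [ -7.    2.3 118.5] F [ 0.1 -0.2 -0.4] open 0.0459
11.1 [0.59797447 0.22976698 0.16707694] [ 176.44150758    0.54748186 -128.37779558] [-0.03 -0.1   0.01 -0.05 -0.11  0.  ] [0.66090778 0.17761221 0.32130549] [ -19.18451675    0.5209646  -128.40688433]
11.15 [0.59793719 0.22975927 0.16713537] [ 176.43916796    0.54812674 -128.38165696] [ 0.04 -0.24 -0.06 -0.   -0.11  0.12] [1.06110053 0.06694536 0.84862543] [ 3.04112829e+01 -5.75416452e-02  1.01649532e+02]
```

View pics/w7.png

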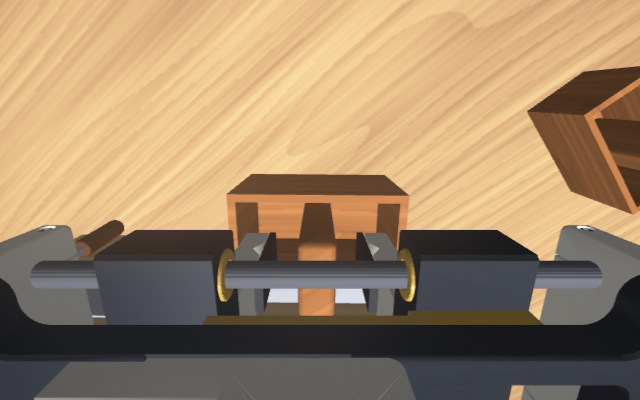

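Emit:
servo_tool(
  rows="0 0 -1 0 0 0; 0 0 -1.5 0 0 0; 0 0 -2 0 0 0; 0 0 -3 0 0 0; 0 0 -3 0 0 0",
)

```text
clock: 11.57
tool_pos: [0.5994, 0.2232, 0.2699]
orientation: [176.1, -0.2, -128.4]
force: [0.3, 1.0, 0.6]
opening: 0.0499
```

Emit:
servo_tool(
  rows="0 3 -2 0 0 0; 0 3.5 -1 0 0 0; 0 3.5 0 0 0 0; 0 0 0 0 0 0; 0 0 0 0 0 0",
)

```text
clock: 11.98
tool_pos: [0.5241, 0.2858, 0.321]
orientation: [176.5, 0.6, -128.6]
force: [-0.0, 0.4, 0.3]
opening: 0.0499
```

```bash
python3 snap.py wrist w8;python3 snap.py scene s8;python3 snap.py top t8
python3 - <<'E'
import cv2,numpy as np
a=cv2.imread("pics/s8.png")[120:270,400:560];b=cv2.imread("pics/t8.png")[120:240,140:260]
cv2.imwrite("pics/st8.png",np.hstack([cv2.resize(i,(400,400),interpolation=cv2.INTER_CUBIC) for i in (a,b)]))
E
```

```text
12.0333 [0.52431877 0.28570798 0.32112565] [ 176.46923525    0.66055482 -128.58542673] [-1.47  1.35 -0.05  0.2   0.39  0.64] [0.58663297 0.23328104 0.47522743] [ -19.15214561    0.60343208 -128.58908037]
12.0833 [0.52476982 0.28514205 0.32030772] [ 176.46426415    0.59530504 -128.63015162] [-1.21  1.4  -0.48 -0.    0.31  0.29] [1.06110053 0.06694536 0.84862543] [ 3.04112829e+01 -5.75416452e-02  1.01649532e+02]
12.1333 [0.5249607  0.28468153 0.31948329] [ 176.44921471    0.52004599 -128.67801313] [-0.81  1.08 -0.42 -0.05  0.22  0.04] [ 0.39669897 -0.02001399  1.04209848] [  9.56309992   0.57837685 -91.00173687]
```

View pics/w8.png

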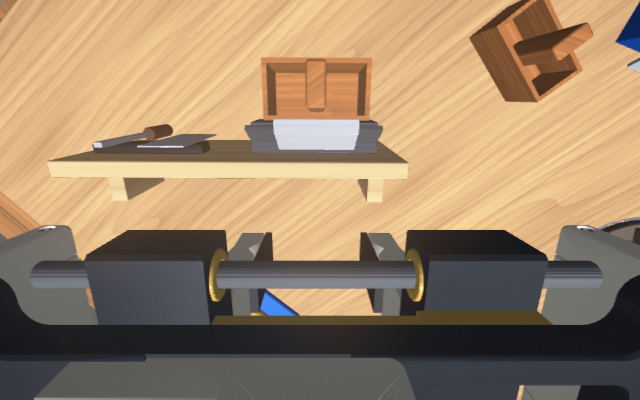

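View pics/st8.png

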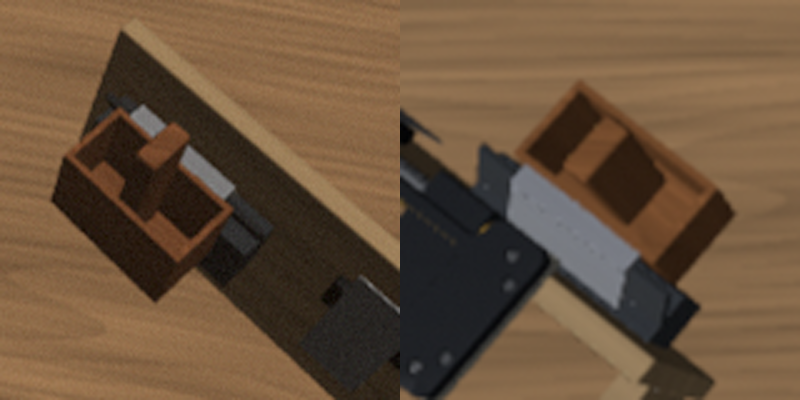

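```bash
python3 - <<'E'
import cv2
im=cv2.imread("pics/w8.png")
cv2.imwrite("pics/w8a.png",cv2.resize(im[50:165,235:395],None,fx=5,fy=5,interpolation=cv2.INTER_CUBIC))
im=cv2.imread("pics/s8.png")
cv2.imwrite("pics/s8a.png",cv2.resize(im[150:250,410:520],None,fx=6,fy=6,interpolation=cv2.INTER_CUBIC))
E
```

```text
(no output)
```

View pics/w8a.png

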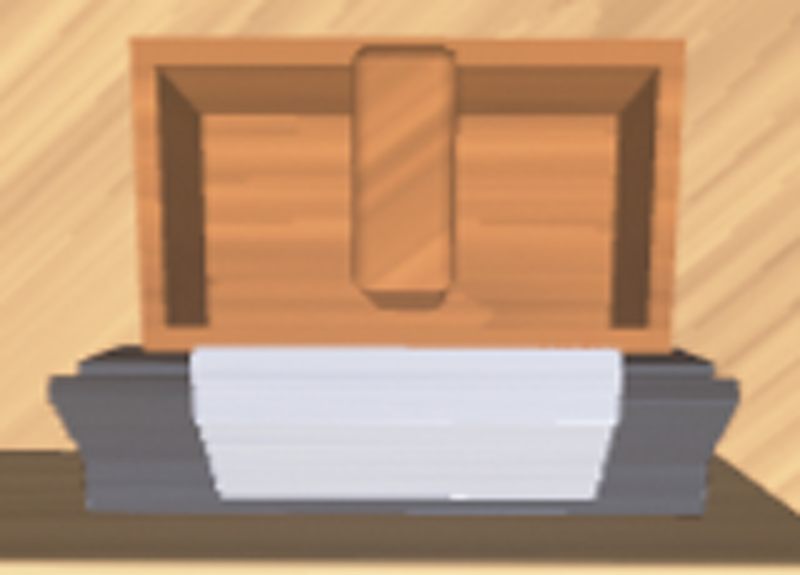

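View pics/s8a.png

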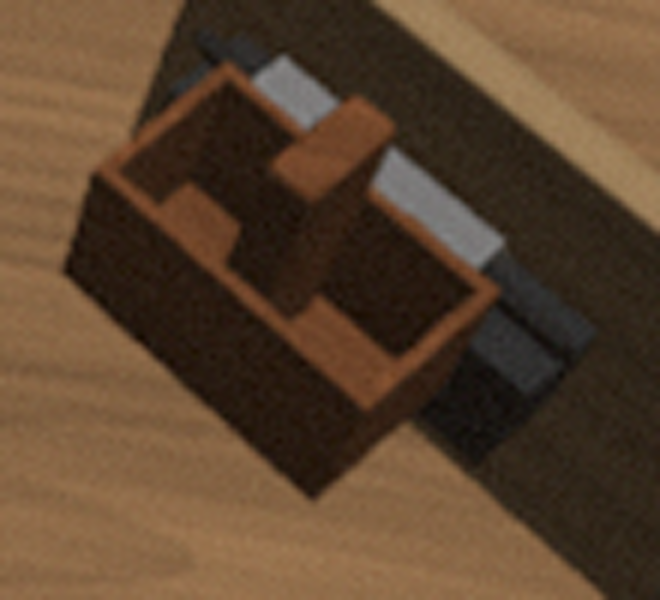

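```bash
python3 - <<'E'
from bf import *
import pickle
from scipy.optimize import least_squares
S={"w":pickle.load(open("w8.pkl","rb")),"s":pickle.load(open("s8.pkl","rb"))}
c=lambda p,o,k:(np.array(p)+.5)/k-.5+np.array(o)
w=lambda *p:("w",c(p,(235,50),5)); s=lambda *p:("s",c(p,(410,150),6))
ob=[((-30,-55,70),w(132,38)),((-30,55,70),w(684,40)),((30,55,70),w(671,354)),((30,-55,70),w(144,352)),((64,-45,31),w(220,498)),((64,45,31),w(597,498)),
((-30,-55,70),s(370,410)),((-30,55,70),s(95,174)),((30,55,70),s(228,64)),((30,-55,70),s(498,290)),((-30,-55,0),s(315,500)),((-30,55,0),s(65,270))]
def f(p):
    return np.concatenate([proj(S[n],fb(R.from_euler('zyx',[p[3],-p[4],p[5]],degrees=True).apply(np.array(P,float))+p[:3]))[0]-u for P,(n,u) in ob])
r=least_squares(f,[-66,0,83,0,4,0],x_scale=[5,5,5,2,2,2],loss='soft_l1');print(r.x.round(1),f(r.x).reshape(-1,2).round(1).tolist())
# others
for n in ("s8",):
    pass
from plant import ctrl
sn=ctrl.snapshot("scene")
for l in("hook_bin","plain_bin","head_joint"):
    print(l,[(d["point"],d["confidence"]) for d in ctrl.place_of(l,sn)])
E
```

```text
[-65.    2.4  78.8   0.2   5.   -0.6] [[-0.3, 0.8], [-1.3, 0.1], [-1.1, -0.8], [-0.0, -0.2], [-0.2, 0.3], [-1.2, 0.2], [-1.5, -0.6], [-1.3, -1.1], [-1.2, -1.3], [-0.3, -0.8], [-0.6, -0.4], [-1.0, 0.0]]
hook_bin [([0.3536, -0.198, 0.0028], 0.78), ([0.4376, -0.3577, -0.0004], 0.7), ([0.5934, 0.2315, 0.0808], 0.63), ([0.8007, -0.2017, -0.0033], 0.61)]
plain_bin [([0.4648, -0.0121, -0.0047], 0.83)]
head_joint [([0.677, -0.0604, 0.0018], 0.56)]
```

```bash
python3 -c "
from plant import ctrl
print(ctrl.close_job())"
```

```text
the job is handed in; nothing more can be done
None
```

The cherry bin with the steel strip is hanging on the black cleat. I let go of it, moved the gripper clear above the board, and handed the job in at about 12 s of the 42 s allowed.

- **Placing:** I lowered it with a 4° lean until the strip met the groove floor. The contact force peaked at about 20 N as the bin reached its home height.
- **Bin pose:** A two-camera fit after release put it at x −65, y +2, z 79 mm with a 5° lean in the board's axes. Home is −66, 0±30, 83 mm and 4°.
- **Height disagreement:** The fit reads 4 mm below home. My picture fits read 2–7 mm low throughout (objects resting on the worktop also came out below zero), so I take this as camera bias. The arm's own reading at seating was z 82–83 mm.
- **Strip:** The close wrist picture shows the strip behind the lip, down in the groove, and its full length on the cleat.
- **Bystanders:** The plain bin and the head joint are within about 4 mm of where they were first detected, which is the detector's accuracy. The coloured look-alikes were not touched.

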